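Lift the snug bearing bin out of the organiser and tip it into the parts tray

ROBOT

A 6-joint arm with a two-finger parallel gripper is mounted at the origin on a cart in front of the work surface, level with it; the furniture and walls round the work are solid. World frame = base frame: x ahead of the robot, y to its left, z up, the work surface at z = 0. Lengths are in mm, angles in rad, forces in N, time in s.
With the tool pointing down it reaches from about 275 to 825 mm from the base axis. Payload 5.2 kg.
Tool frame: the origin (TCP) lies midway between the tips of the shut fingers; the grasp point (between the pads) lies bot.grip_depth behind it (bot.grip_depth is the distance from the TCP to the grasp point, in mm); z points along the fingers, y is the line along which they close (so a half turn about z gives the same grasp; the last joint's range is limited). The gripper opens to 93 mm and grips with 3 to 60 N. Pads are 15 mm wide; open, the fingers measure 128 mm over their backs; the gripper's body (75 mm by 188 mm) begins 65 mm behind the grasp point.
Start: joints at [-1.539, 0.259, 1.535, -0, 1.348, -0.203], TCP at [127.978, -534.908, 218.653] pointing down, gripper open.
Joint ranges: [-3.14, 3.14], [-0.91, 2.08], [0.19, 2.58], [-1.22, 4.36], [0.22, 2.71], [-3.12, 3.12]. Speed limits (rad/s): [2.57, 2.57, 3.14, 3.14, 3.14, 3.14].

INTERFACE

Orientations are given as a 3x3 rotation matrix whose columns are the frame's x, y, z axes.
In Python, from workcell import bot, viewer, hand gives the robot as it stands (bot), with the cameras (viewer) and the gripper (hand). Calls block until the motion is done:
- bot.move_pose(position, orientation): joint-space move of the TCP to a pose.
- bot.move_straight(position, velocity=150, rotation=None): straight line of the TCP; rotation=None keeps the orientation; velocity is the mean speed in mm/s.
- bot.goto_joints(angles): joint-space move.
- hand.command_gripper(opening, squeeze=None): opening from 0.0 (shut) to 1.0 (fully open); squeeze is the grip in N (None keeps the last); returns when the fingers have stopped.
- bot.wait(seconds).
- bot.solve_ik(position, orientation): joint angles nearest the present ones, or None.
- bot.get_obs(): the state.
- viewer.grab_frame(name): name is "scene" or "top" or "wrist"; returns a dict with "frame" (384x512x3 uint8, red, green, blue), "K" (3x3 intrinsics, pixels), "R" (3x3) and "t" (3): a world point X has camera coordinates R X + t; the wrist camera has in their place "mount" (4x4, takes a point from camera to tool coordinates, whose origin is the TCP and whose axes are the flange's). Camera axes: x right, y down, z forward; pixel columns grow to the right and rows downward; lengths in mm; the calibration is good to about 2 mm. A picture is of the moment at which its call begins: read the wrist's pose just before it. There is no depth.
A pose or a line that the arm cannot do raises bot.MotionError and nothing moves.
- bot.sign_off(): hands the job in; it is judged then, once.
The state is a dict: "clock": time; "qpos": joint angles; "qvel": joint speeds; "tau": joint torques, N m; "tcp_pos": TCP position; "tool_rot": TCP orientation; "force": force on the tool from outside, world axes, zero at the start; "wrist_torque": the same for the moment, N m; "width": opening from 0.0 (shut) to 1.0 (fully open); "grip_force": force on a finger pad.
Only numpy, scipy, OpenCV 4.12 (cv2) and the standard library are available. Lean on these libraries where they do the work, as an engineer would, in place of code of your own. Each camera call takes 0.05 s, during which the arm holds its last target. There are 200 camera calls.

TASK

The bearings for this job are in the blue bin of the organiser: swing its bail upright and lift the bin straight out, level and still loaded, without dragging the frame or the other bins about. Then tip all three bearings out of its front into the chequered tray from just above it, leaving the tray where it stands, and set the empty bin upright on the bench, clear of the frame.

Things in the scene. Friction and masses are not known exactly. Their poses are not given: they have to be found in the camera images.
- blue_bin: Blue insert bin, 190 long (its x) x 63 wide (y) x 70 high, walls and floor 3 thick, 0.16 to 0.28 kg empty. Origin: centre of its underside, z up. It starts in any one of the frame's three pockets, on the pocket floor, holding three bearings; rim 2 above the frame's walls, no wall can be gripped there. Its level floor runs from x = +92 to -49; the front (-x) is an open hopper mouth.
- blue_lip (a point): Middle of the blue bin's front lip: x = -95, 20 above the underside. A ramp rises to it from the floor at about 23 degrees; above it the mouth is open between side cheeks 38 high that rise to 70 at x = -45. Friction is about 0.5 to 0.7, so parts slide out over the lip once the front is tipped down about 60 degrees; 70 to 80 is ample. Axes as the bin's.
- blue_sides (a point): Where to take the bin across its 63 mm width once it stands on the bench: plain side walls, x = +5, 56 above the underside, 14 below the rim. Axes as the bin's. The gripper may lean back over the rear (+x) by about 30 degrees here, so that it need lean only some 45 degrees the other way when the bin is tipped. The bail should be folded for this.
- blue_bail (a joint): Swinging carrying bail of the blue bin: 0 = folded forward, level, inside the bin; 1.57 = upright; stop at 1.65; starts at 0 to 0.5. Friction of 0.02 N m keeps it where it is left. Pulled up while folded it drags and cocks the bin in its pocket; raised upright along its arc it lifts the bin straight, which then hangs freely, within about 20 degrees of level, and cannot be tipped by the bail.
- blue_pivot (a point): The bail's pivot: its axis runs along the bin's y at x = +22, 60 above the underside. Axes as the bin's.
- blue_bar (a point): Middle of the bail's grip, a black tube that turns freely on the bail wire: 10 diameter, 45 long along the bin's y, 50 from the pivot. When folded: 60 above the underside, 40 or more free before and behind it, and clear below it down to the bearings, whose tops are 18 to 33 above the bin's underside. Its frame turns with the bail; y is along the bar.
- frame: Grey organiser frame, loose on the bench, 1.6 kg, 206 (x) x 224 (y) x 73 high; origin: centre of its underside. Walls and dividers 6 thick, floor 5 thick; three open-topped pockets 194.5 x 66.5 side by side along y (centres y = -72.5, 0, +72.5), each holding a bin with about 2 mm of play all round. The bins' fronts face its -x side.
- yellow_bin: Yellow insert bin, same make as the blue one, in another pocket; holds a carton; stays in the frame.
- red_bin: Red insert bin, same make as the blue one, in another pocket; holds a carton; stays in the frame.
- bearing_a: Steel ball bearing, 52 diameter x 15, 0.13 kg, lying flat on the blue bin's floor, the one nearer its front; origin at the centre of its underside.
- bearing_b: The same kind of bearing, on the bin's floor farther back.
- bearing_c: The same kind of bearing, lying on top of bearing_b.
- tray: Chequered card parts tray, loose, 0.25 kg: 144 (x) x 184 (y) x 92 high with sloping walls, open on top (mouth about 130 x 170, floor about 98 x 133); origin at the centre of its underside.

How it is judged:
By the outcome, as a careful person would: the job done as asked, in the order asked, and still so for the second after the job is handed in, with the robot touching nothing.
It also fails if it takes over 69 s, if anything falls off the work surface, if the arm or the gripper's body presses on something with over 40 N, if the wrist force passes 120 N, or if a joint passes its speed limit or range.

## Working session

There is one attempt and no reset: what is moved stays moved. The work goes in short steps, each a Python script; the robot and the scene stay as the last script left them, time stands still between calls to the robot, and variables do not carry over. Pictures are saved under pics/ and viewed, at most 10 in all, crops included, and the job is handed in when it is done.

```bash
ls; mkdir -p pics
python3 - <<'E'
from workcell import bot, viewer, hand
import cv2,numpy as np,pickle
d={}
for n in ("scene","top"):
    f=viewer.grab_frame(n); d[n]=f; cv2.imwrite(f"pics/{n}0.png",f["frame"][:,:,::-1])
    print(n,f["K"].tolist(),np.round(f["R"],3).tolist(),f["t"].tolist(), (-f["R"].T@f["t"]).round())
pickle.dump(d,open("f0.pkl","wb"))
o=bot.get_obs();print(o["clock"],bot.grip_depth,o["force"],o["width"])
print(o["tool_rot"])
E
```

```text
pics
workcell.py
scene [[412.64650408394124, 0.0, 251.38866971114317], [0.0, 412.64650408394124, 198.7684518356245], [0.0, 0.0, 1.0]] [[-0.775, -0.632, -0.012], [-0.333, 0.425, -0.842], [0.537, -0.648, -0.539]] [399.45175604954755, 258.9837753237963, 907.3905867723939] [-92. 731. 712.]
top [[414.8284495798938, 0.0, 262.18910496918147], [0.0, 414.8284495798938, 190.21679903069852], [0.0, 0.0, 1.0]] [[0.019, -1.0, 0.015], [-0.993, -0.02, -0.113], [0.113, -0.013, -0.993]] [-30.934961801734353, 549.0293044251898, 1151.1999025323128] [ 416.   -5. 1206.]
0.1 18.8 [-0.34826376 -0.52361351  0.07281363] 1.002606345655957
[[ 9.72566907e-01  2.32623319e-01 -4.64846428e-05]
 [ 2.32623076e-01 -9.72565562e-01  1.65295821e-03]
 [ 3.39307263e-04 -1.61842586e-03 -9.99998633e-01]]
```

View pics/top0.png

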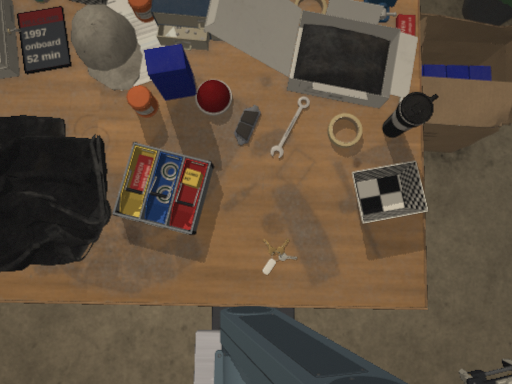

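View pics/scene0.png

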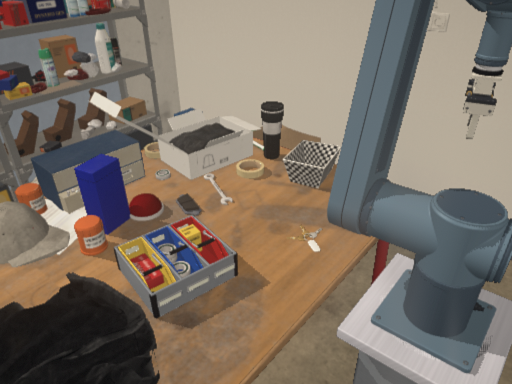

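The top view shows the organiser at about (165,188) with the blue bin in the middle pocket and two bearings visible. The tray is at about (390,192). I'll enlarge both.

Run:
```python
import cv2,numpy as np,pickle
d=pickle.load(open("f0.pkl","rb"))
a=d["top"]["frame"][135:240,105:225,::-1]; b=d["scene"]["frame"][205:320,105:245,::-1]; c=d["top"]["frame"][150:230,340:440,::-1]
A=cv2.resize(a,(480,420),interpolation=cv2.INTER_CUBIC);C=cv2.resize(c,(300,240),interpolation=cv2.INTER_CUBIC)
B=cv2.resize(b,(420,345),interpolation=cv2.INTER_CUBIC)
o=np.zeros((600,800,3),np.uint8);o[:420,:480]=A;o[:240,490:790]=C;o[250:595,380:800]=B
cv2.imwrite("pics/crop0.png",o)
```

```text
(no output)
```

View pics/crop0.png

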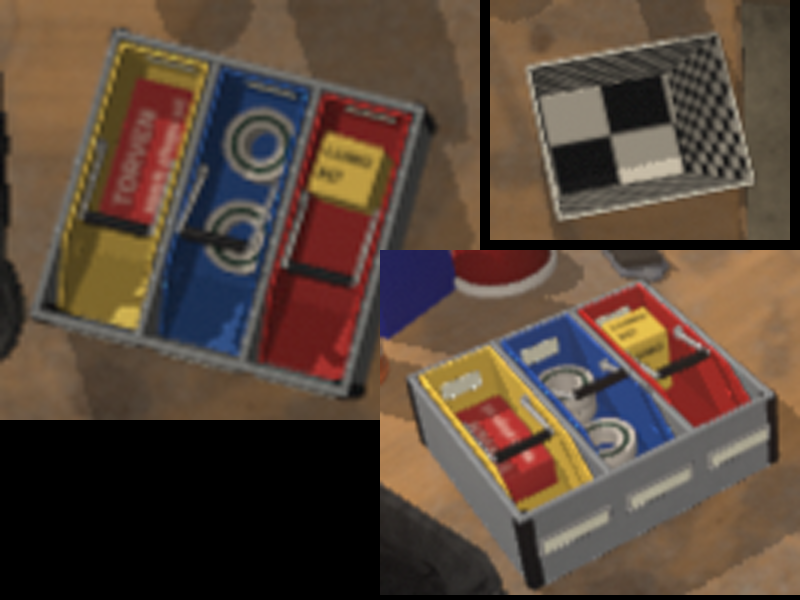

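The frame's front faces the robot. The blue bin is in the middle pocket, and its black bar is at about (215,240) in the top crop and (600,385) in the scene crop. Next I'll measure the frame corners, the bar and the tray rim.

```bash
cat > h.py <<'E'
import numpy as np,cv2,pickle
def ray(f,p):
    c=-f["R"].T@f["t"]; v=f["R"].T@np.linalg.inv(f["K"])@np.array([p[0],p[1],1.]); return c,v/np.linalg.norm(v)
def onz(f,p,z):
    c,v=ray(f,p); return c+v*(z-c[2])/v[2]
def tri(f,p,g,q):
    c,v=ray(f,p); d,w=ray(g,q)
    s=np.linalg.lstsq(np.c_[v,-w],d-c,rcond=None)[0]; a=c+s[0]*v; b=d+s[1]*w
    return (a+b)/2,np.linalg.norm(a-b)
def proj(f,X):
    x=f["K"]@(f["R"]@X+f["t"]); return x[:2]/x[2]
E
python3 - <<'E'
from h import *
d=pickle.load(open("f0.pkl","rb")); T,S=d["top"],d["scene"]
np.set_printoptions(precision=1,suppress=True)
P=np.array([onz(T,(105+x/4-.4,135+y/4-.4),73) for x,y in [(118,33),(432,110),(350,392),(38,315)]])
print(P, [np.linalg.norm(P[i]-P[(i+1)%4]) for i in range(4)])
def run(f,box,nm):
    x0,y0,x1,y1=box; im=f["frame"][y0:y1,x0:x1].astype(int); m=(im.max(2)<48).astype(np.uint8)
    n,l,s,c=cv2.connectedComponentsWithStats(m)
    for i in range(1,n):
        if s[i,4]>8:
            ys,xs=np.where(l==i); print(nm,s[i]+np.array([x0,y0,0,0,0]),c[i]+[x0,y0],cv2.minAreaRect(np.c_[xs+x0,ys+y0].astype(np.float32)))
run(T,(115,145,212,235),"T"); run(S,(118,215,236,300),"S")
# blue rim
for f,nm in((T,"T"),):
    h=cv2.cvtColor(f["frame"],cv2.COLOR_RGB2HSV); m=cv2.inRange(h,(100,110,40),(125,255,255)); m[:,:115]=0;m[:140]=0;m[240:]=0;m[:,215:]=0
    ys,xs=np.where(m>0); r=cv2.minAreaRect(np.c_[xs,ys].astype(np.float32)); print(r,np.array([onz(f,p,75) for p in cv2.boxPoints(r)]))
Q=np.array([onz(T,(340+(x-490)/3-.3,150+y/3-.3),92) for x,y in [(527,66),(717,36),(752,184),(560,218)]])
print(Q,Q.mean(0),[np.linalg.norm(Q[i]-Q[(i+1)%4]) for i in range(4)])
E
```

```text
[[669.6 338.   73. ]
 [620.2 119.1  73. ]
 [425.3 168.3  73. ]
 [473.2 381.6  73. ]] [np.float64(224.4656556937594), np.float64(201.08012972411612), np.float64(218.70963057079942), np.float64(201.16358117063282)]
T [126 188  16   6  42] [133.4 190.4] ((133.52528381347656, 190.3904266357422), (15.290447235107422, 2.623361110687256), 12.994616508483887)
T [150 191  17   7  57] [157.2 194.3] ((157.77359008789062, 194.79246520996094), (15.933823585510254, 4.120816707611084), 15.945395469665527)
T [177 200  16   6  41] [183.7 202.9] ((184.364013671875, 202.7479705810547), (15.473592758178711, 3.130495548248291), 10.30484676361084)
T [192 230   4   5  14] [193.6 231.9] ((193.5, 232.0), (4.0, 3.0), 90.0)
S [199 239  14   8  32] [205.6 242.6] ((205.54127502441406, 242.59280395507812), (2.1322269439697266, 14.722519874572754), 66.03751373291016)
S [171 245  16   9  42] [178.3 249.3] ((178.4112548828125, 249.28697204589844), (2.84615421295166, 16.53846549987793), 67.38013458251953)
S [234 255   2   9  15] [234.6 258.8] ((234.5, 259.0), (8.0, 1.0), 90.0)
S [144 266  17   9  41] [151.7 270.1] ((152.01712036132812, 270.0376892089844), (2.2345361709594727, 17.87628746032715), 65.55604553222656)
S [235 265   1  11  11] [235. 270.] ((235.0, 270.0), (10.0, 0.0), -90.0)
S [150 295   7   5  25] [153.  297.4] ((153.0, 297.0), (6.0, 4.0), 0.0)
((161.65185546875, 187.15330505371094), (23.285017013549805, 68.78446960449219), 15.52410888671875) [[464.2 307.2  75. ]
 [648.1 265.9  75. ]
 [631.9 203.4  75. ]
 [448.5 245.8  75. ]]
[[ 598.5 -263.3   92. ]
 [ 629.9 -437.6   92. ]
 [ 495.1 -466.2   92. ]
 [ 461.2 -292.2   92. ]] [ 546.2 -364.8   92. ] [np.float64(177.10199956198255), np.float64(137.76058741244213), np.float64(177.278452281313), np.float64(140.29027833606736)]
```

Run:
```python
from h import *
d=pickle.load(open("f0.pkl","rb")); T,S=d["top"],d["scene"]
np.set_printoptions(precision=1,suppress=True)
a=np.radians(-12.65);R=np.array([[np.cos(a),-np.sin(a)],[np.sin(a),np.cos(a)]]);c=np.array([548.2,254.5])
for nm,p,q in [("blue",(157.6,194.6),(178.4,249.3)),("yel",(133.5,190.4),(152,270)),("red",(184.2,202.8),(205.5,242.6))]:
    X,e=tri(T,p,S,q); print(nm,X,e,R.T@(X[:2]-c))
for b in (0,.1,.2,.3,.4,.5):
    L=np.array([22-50*np.cos(b),0]);X=np.r_[c+R@L,65+50*np.sin(b)];print(b,X,proj(T,X),proj(S,X))
```

```text
blue [524.2 261.2  91. ] 2.3862287529531896 [-24.9   1.2]
yel [536.8 332.8  70.1] 1.5172689727443542 [-28.3  73.9]
red [504.7 191.5  76.9] 1.9772377052022596 [-28.6 -71. ]
0 [520.9 260.6  65. ] [160.2 197.1] [180.2 258.2]
0.1 [521.1 260.6  70. ] [159.9 196.8] [179.9 256.5]
0.2 [521.9 260.4  74.9] [159.5 196.4] [179.5 254.7]
0.3 [523.1 260.1  79.8] [159.2 195.8] [179.  252.9]
0.4 [524.7 259.8  84.5] [159. 195.] [178.5 251. ]
0.5 [526.9 259.3  89. ] [158.8 194. ] [177.8 249.1]
```

```bash
cat >> h.py <<'E'
from workcell import bot, viewer, hand
np.set_printoptions(precision=2,suppress=True)
BIN=np.array([548.4,255.6,5.]); YAW=np.radians(-12.65)
def Rz(a): c,s=np.cos(a),np.sin(a); return np.array([[c,-s,0],[s,c,0],[0,0,1.]])
def Ry(a): c,s=np.cos(a),np.sin(a); return np.array([[c,0,s],[0,1,0],[-s,0,c]])
def bar_rot(yaw,s=1):           # tool down, closing along bin x
    y=s*Rz(yaw)[:,0]; z=np.array([0,0,-1.]); return np.c_[np.cross(y,z),y,z]
def side_rot(yaw,lean,s=1):     # closing along bin y, body leant back over +x by lean
    M=Rz(yaw); y=s*M[:,1]; z=-np.sin(lean)*M[:,0]-np.cos(lean)*M[:,2]; return np.c_[np.cross(y,z),y,z]
def tcp(G,R): return np.asarray(G,float)+bot.grip_depth*R[:,2]
def bar(c,yaw,b): return c+Rz(yaw)@np.array([22-50*np.cos(b),0,60+50*np.sin(b)])
E
python3 - <<'E'
from h import *
for s in (1,-1):
    R=bar_rot(YAW,s); print("bar",s,bot.solve_ik(tcp(bar(BIN,YAW,.48),R),R),bot.solve_ik(tcp(bar(BIN,YAW,1.57)+[0,0,140],R),R))
    R=bar_rot(0,s);c=np.array([530,0,0]);print("place",s,bot.solve_ik(tcp(bar(c,0,1.57)+[0,0,140],R),R),bot.solve_ik(tcp(bar(c,0,0.05),R),R))
    for lean in (20,30):
        R=side_rot(0,np.radians(lean),s);print("side",s,lean,bot.solve_ik(tcp(c+[5,0,56],R),R))
    for yd in (-34,-15,10,100,-80):
        yaw=np.radians(yd);M=Rz(yaw); 
        for lean,p in ((30,75),(30,70),(20,75)):
            P=M@Ry(-np.radians(p)); lip=np.array([546,-365,105])+M@np.array([25,0,0])
            G=lip+P@np.array([100,0,36]);R=side_rot(yaw,np.radians(lean-p),s)
            print("tip",s,yd,lean,p,P[2],bot.solve_ik(tcp(G,R),R))
T=pickle.load(open("f0.pkl","rb"))["top"]
for p in [(262,240),(298,275),(277,155),(236,140),(405,135),(360,135)]: print(p,onz(T,p,0))
E
```

```text
bar 1 [ 0.27  0.46  1.63 -0.    1.05  0.49] [ 0.24  0.38  1.32 -0.    1.44  0.46]
place 1 [-0.2   0.25  1.51 -0.    1.38 -0.2 ] [-0.22  0.37  1.87 -0.    0.91 -0.22]
side 1 20 [-0.17  0.62  1.49 -0.06  1.37 -1.72]
side 1 30 [-0.16  0.73  1.35 -0.08  1.58 -1.71]
tip 1 -34 30 75 [0.97 0.   0.26] [-0.85  0.18  1.99  0.74  0.27 -2.48]
tip 1 -34 30 70 [0.94 0.   0.34] [-0.83  0.2   1.9   0.41  0.39 -2.14]
tip 1 -34 20 75 [0.97 0.   0.26] [-0.88  0.19  2.13  2.06  0.26  2.48]
tip 1 -15 30 75 [0.97 0.   0.26] [-1.01  0.21  1.95  1.02  0.6  -3.08]
tip 1 -15 30 70 [0.94 0.   0.34] [-0.96  0.23  1.86  0.78  0.63 -2.82]
tip 1 -15 20 75 [0.97 0.   0.26] [-1.07  0.23  2.08  1.5   0.64  2.69]
tip 1 10 30 75 [0.97 0.   0.26] [-1.12  0.32  1.79  0.93  1.01  2.9 ]
tip 1 10 30 70 [0.94 0.   0.34] [-1.06  0.32  1.73  0.81  1.    3.05]
tip 1 10 20 75 [0.97 0.   0.26] [-1.2   0.36  1.88  1.16  1.07  2.64]
tip 1 100 30 75 [0.97 0.   0.26] [-0.92  0.87  0.81  0.39  2.15  2.14]
tip 1 100 30 70 [0.94 0.   0.34] [-0.91  0.8   0.9   0.35  2.05  2.13]
tip 1 100 20 75 [0.97 0.   0.26] [-0.94  0.97  0.72  0.5   2
[... 980 characters left out ...]
4 0.   0.34] [-1.06  0.32  1.73  0.81  1.   -0.09]
tip -1 10 20 75 [0.97 0.   0.26] [-1.2   0.36  1.88  1.16  1.07 -0.5 ]
tip -1 100 30 75 [0.97 0.   0.26] [-0.92  0.87  0.81  0.39  2.15 -1.  ]
tip -1 100 30 70 [0.94 0.   0.34] [-0.91  0.8   0.9   0.35  2.05 -1.02]
tip -1 100 20 75 [0.97 0.   0.26] [-0.94  0.97  0.72  0.5   2.29 -0.95]
tip -1 -80 30 75 [0.97 0.   0.26] None
tip -1 -80 30 70 [0.94 0.   0.34] [-0.53  0.34  1.71 -0.78  0.77  2.93]
tip -1 -80 20 75 [0.97 0.   0.26] None
(262, 240) [408.45 -22.7    0.  ]
(298, 275) [ 310.87 -127.68    0.  ]
(277, 155) [658.79 -62.34   0.  ]
(236, 140) [701.32  59.93   0.  ]
(405, 135) [ 727.9  -444.05    0.  ]
(360, 135) [ 724.84 -309.12    0.  ]
```

Run:
```python
from h import *
R=bar_rot(YAW); G=bar(BIN,YAW,.48); print(G)
bot.move_pose(tcp(G+[0,0,80],R),R)
hand.command_gripper(0.42,40)
o=bot.get_obs(); f=viewer.grab_frame("wrist"); pickle.dump((o,f),open("w1.pkl","wb"))
print(o["clock"],o["tcp_pos"],f["mount"],f["K"])
M=f["mount"]; Rc=(o["tool_rot"]@M[:3,:3]).T; t=-Rc@(o["tool_rot"]@M[:3,3]+o["tcp_pos"]); g=dict(K=f["K"],R=Rc,t=t)
im=f["frame"][:,:,::-1].copy(); 
for b in (.35,.48,.6):
    p=proj(g,bar(BIN,YAW,b)); print(b,p); cv2.circle(im,tuple(int(v) for v in p),2,(0,255,0),-1)
cv2.imwrite("pics/w1.png",im)
S=pickle.load(open("f0.pkl","rb"))["scene"]; print("thermos",onz(S,(271,157),0))
```

```text
[526.59 260.49  88.09]
4.2167 [526.57 260.52 149.29] [[  -0.     -0.96   -0.27   75.58]
 [   1.     -0.      0.      0.19]
 [  -0.     -0.27    0.96 -165.54]
 [   0.      0.      0.      1.  ]] [[292.53   0.   249.14]
 [  0.   292.53 194.05]
 [  0.     0.     1.  ]]
0.35 [245.75 204.86]
0.48 [248.88 207.11]
0.6 [252.73 209.15]
thermos [ 745.11 -399.34    0.  ]
```

View pics/w1.png

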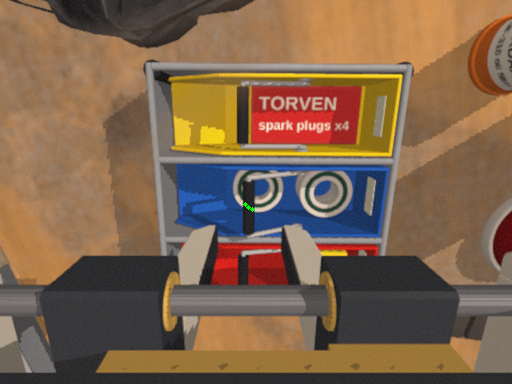

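The wrist view shows the bar centred at about (249,207), right on the prediction for a bail angle of 0.48. Next I'll grip it and raise it along its arc.

Run:
```python
from h import *
R=bar_rot(YAW); b0=.48
def st(n):
    o=bot.get_obs(); print(n,round(o["clock"],2),o["tcp_pos"],"F",o["force"],"w",round(o["width"],3),"g",round(o["grip_force"],1)); return o
bot.move_straight(tcp(bar(BIN,YAW,b0),R),120); st("down")
hand.command_gripper(0,40); st("grip")
for b in np.linspace(b0,1.57,7)[1:]:
    bot.move_straight(tcp(bar(BIN,YAW,b),R),60); o=st("b%.2f"%b)
    if np.linalg.norm(o["force"])>25: print("stop");break
```

```text
down 5.08 [527.13 260.67  69.88] F [ 0.41  0.08 -0.63] w 0.423 g 0.0
grip 5.69 [526.19 260.61  69.32] F [-1.74 -0.07  1.43] w 0.094 g 40.0
b0.66 5.99 [531.56 259.42  77.6 ] F [-3.51  0.82  2.89] w 0.091 g 40.0
b0.84 6.29 [538.08 257.92  84.36] F [-2.97 -0.27  4.08] w 0.093 g 40.0
b1.02 6.59 [545.82 256.17  89.81] F [-3.35  0.27  5.11] w 0.096 g 40.0
b1.21 6.89 [553.9  254.31  93.48] F [-1.63 -0.47  3.76] w 0.094 g 40.0
b1.39 7.19 [561.76 252.51  95.48] F [ 0.01 -1.14  3.26] w 0.094 g 40.0
b1.57 7.49 [570.25 250.54  96.1 ] F [-0.04 -1.45  3.14] w 0.095 g 40.0
```

Run:
```python
from h import *
R=bar_rot(YAW); B=bar(BIN,YAW,1.57)
for h in (8,30,60,90,140):
    bot.move_straight(tcp(B+[0,0,h],R),40 if h<60 else 70)
    o=bot.get_obs(); print(h,round(o["clock"],2),o["tcp_pos"],"F",o["force"],"T",o["wrist_torque"],round(o["width"],3))
    if abs(o["force"][2])>20 or np.hypot(*o["force"][:2])>10: print("stop");break
fs=[viewer.grab_frame(n)["frame"][:,:,::-1] for n in ("scene","top")]
cv2.imwrite("pics/l1.png",np.vstack([cv2.resize(fs[0][150:330,60:300],(480,360)),cv2.resize(fs[1][110:230,90:250],(480,240))[:240]]))
```

```text
8 7.84 [569.11 251.   103.51] F [-0.01  0.38 -6.02] T [-0.02 -0.1   0.  ] 0.093
30 8.54 [569.79 250.77 126.27] F [-0.45 -0.44 -6.41] T [-0.06 -0.05  0.01] 0.093
60 9.12 [569.99 250.86 156.68] F [-0.17  0.   -7.36] T [-0.05 -0.01  0.02] 0.092
90 9.69 [569.96 250.82 186.58] F [ 0.28  0.07 -6.24] T [-0.07 -0.04  0.  ] 0.093
140 10.56 [569.57 250.7  235.78] F [ 0.06 -0.36 -6.27] T [-0.06 -0.04  0.06] 0.094
```

View pics/l1.png

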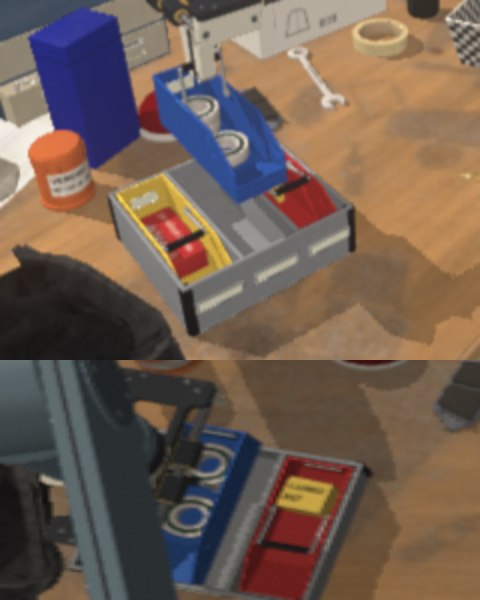

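The load reads 6.3 N, so the bin came out clean and still loaded, with the frame and the other bins undisturbed. Now I'll carry it to the open bench, set it down and fold the bail.

Run:
```python
from h import *
c=np.array([525,-10,0.]); R=bar_rot(0); B=bar(c,0,1.57)
def st(n):
    o=bot.get_obs(); print(n,round(o["clock"],2),o["tcp_pos"],"F",o["force"],round(o["width"],3)); return o
bot.move_straight(tcp(B+[0,0,140],R),140,R); bot.wait(.3); st("over")
bot.move_straight(tcp(B+[0,0,45],R),120); st("near")
bot.move_straight(tcp(B+[0,0,12],R),50); st("12")
for h in (8,4,2,0.5):
    bot.move_straight(tcp(B+[0,0,h],R),25); o=st(h)
for b in np.linspace(1.57,.05,9)[1:]:
    bot.move_straight(tcp(bar(c,0,b),R),70); o=st("b%.2f"%b)
    if np.linalg.norm(o["force"])>20: print("stop");break
f=viewer.grab_frame("top"); g=viewer.grab_frame("scene"); pickle.dump((f,g),open("p1.pkl","wb"))
```

```text
over 12.97 [546.98  -9.73 231.19] F [ 0.52 -1.22 -7.  ] 0.095
near 13.92 [547.61 -10.15 136.95] F [-0.73 -0.06 -6.18] 0.094
12 14.72 [547.16 -10.04 103.29] F [ 0.44 -0.12 -6.14] 0.093
8 15.03 [546.88  -9.98  99.14] F [-0.5  -0.51 -7.18] 0.091
4 15.34 [546.72  -9.96  94.93] F [-0.37  0.47 -6.76] 0.094
2 15.59 [546.9   -9.97  93.07] F [ 0.91 -0.72 -5.9 ] 0.097
0.5 15.84 [546.83  -9.98  91.57] F [-0.74  0.29 -6.23] 0.093
b1.38 16.12 [537.52 -10.15  90.69] F [ 0.26 -0.78 -4.71] 0.093
b1.19 16.41 [528.46 -10.26  88.27] F [-1.62 -0.13  3.17] 0.092
b1.00 16.69 [519.26 -10.21  83.91] F [-5.16 -1.96  7.16] 0.096
b0.81 16.98 [510.84 -10.09  77.58] F [-6.39 -2.3   6.4 ] 0.09
b0.62 17.26 [504.84 -10.06  70.08] F [-6.24 -2.67  3.43] 0.09
b0.43 17.54 [501.31 -10.    61.94] F [-4.   -1.18  1.73] 0.095
b0.24 17.82 [498.95 -10.01  53.02] F [-1.23 -0.54 -0.42] 0.094
b0.05 18.11 [497.69 -10.    43.69] F [ 1.92  0.13 -1.48] 0.096
```

Run:
```python
from h import *
hand.command_gripper(0.35,40)
p=bot.get_obs()["tcp_pos"]; bot.move_straight(p+[0,0,130],200)
R=side_rot(0,np.radians(30),-1); c=np.array([525,-10,0.])
bot.move_pose(tcp(c+[5,0,56],R)-150*R[:,2],R)
hand.command_gripper(1.0,50)
o=bot.get_obs(); f=viewer.grab_frame("top"); g=viewer.grab_frame("scene"); w=viewer.grab_frame("wrist"); pickle.dump((f,g,w,o),open("p2.pkl","wb"))
print(o["clock"],o["tcp_pos"])
a=f["frame"][120:260,180:330,::-1]; b=g["frame"][130:330,100:340,::-1]
out=np.zeros((400,800,3),np.uint8); out[:373,:400]=cv2.resize(a,(400,373)); out[:333,400:]=cv2.resize(b,(400,333)); cv2.imwrite("pics/p2.png",out); cv2.imwrite("pics/p2w.png",w["frame"][:,:,::-1])
```

```text
22.1667 [595.6  -10.   169.61]
```

View pics/p2.png

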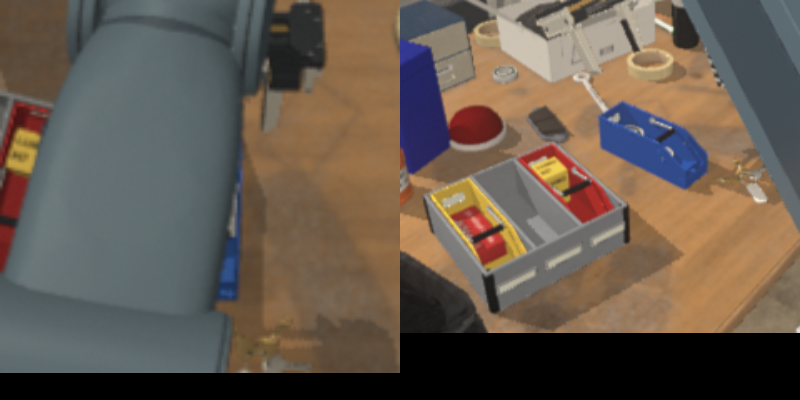

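View pics/p2w.png

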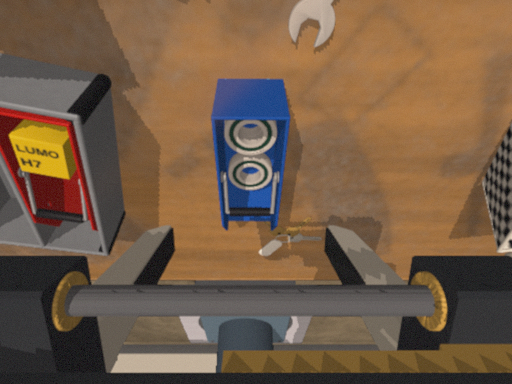

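The bin stands upright on the bench with its bearings and the bail folded. In the wrist view the rear rim is at about (214,119)–(288,119) and the rear foot at about (218,81)–(285,81). I'll measure its pose from those.

Run:
```python
from h import *
f,gs,w,o=pickle.load(open("p2.pkl","rb"))
M=w["mount"]; Rc=(o["tool_rot"]@M[:3,:3]).T; g=dict(K=w["K"],R=Rc,t=-Rc@(o["tool_rot"]@M[:3,3]+o["tcp_pos"]))
h=cv2.cvtColor(w["frame"],cv2.COLOR_RGB2HSV); m=cv2.inRange(h,(105,130,30),(125,255,255)); m[250:]=0
n,l,s,cc=cv2.connectedComponentsWithStats(m); i=1+np.argmax(s[1:,4]); print(s[i])
for y in (81,83,110,119,122,140,160,180,200,215,222,226,228):
    xs=np.where(l[y]==i)[0]; print(y,(xs.min(),xs.max()) if len(xs) else None)
for y,z in ((80.5,0),(118.5,70),(140,70),(160,70)):
    xs=np.where(l[int(y)+1]==i)[0]; print(y,z,onz(g,(xs.min()-.5,y),z),onz(g,(xs.max()+.5,y),z))
# front cheek top in scene + prediction check
for c in ([525,-10,0],[520,-10,0]):
    for P in ([95,31.5,70],[95,-31.5,70],[95,31.5,0],[-95,31.5,38],[-95,-31.5,38],[-28,0,60]): print(c,P,proj(g,np.array(c)+P))
```

```text
[ 212   80   78  150 5132]
81 (np.int64(247), np.int64(282))
83 (np.int64(244), np.int64(282))
110 (np.int64(219), np.int64(287))
119 (np.int64(212), np.int64(289))
122 (np.int64(212), np.int64(288))
140 (np.int64(214), np.int64(286))
160 (np.int64(216), np.int64(284))
180 (np.int64(218), np.int64(281))
200 (np.int64(220), np.int64(279))
215 (np.int64(222), np.int64(277))
222 (np.int64(222), np.int64(276))
226 (np.int64(223), np.int64(275))
228 (np.int64(226), np.int64(273))
80.5 0 [618.41  -7.96   0.  ] [618.4  -42.66   0.  ]
118.5 70 [619.56  19.42  70.  ] [619.55 -42.55  70.  ]
140 70 [598.96  19.63  70.  ] [598.95 -42.05  70.  ]
160 70 [577.3   19.73  70.  ] [577.28 -42.24  70.  ]
[525, -10, 0] [95, 31.5, 70] [208.82 118.01]
[525, -10, 0] [95, -31.5, 70] [288.23 118.  ]
[525, -10, 0] [95, 31.5, 0] [215.8   78.89]
[525, -10, 0] [-95, 31.5, 38] [225.18 230.77]
[525, -10, 0] [-95, -31.5, 38] [272.35 230.75]
[525, -10, 0] [-28, 0, 60] [248.7  210.28]
[520, -10, 0] [95, 31.5, 70] [209.44 123.5 ]
[520, -10, 0] [95, -31.5, 70] [287.64 123.48]
[520, -10, 0] [95, 31.5, 0] [216.22  83.92]
[520, -10, 0] [-95, 31.5, 38] [225.4  233.02]
[520, -10, 0] [-95, -31.5, 38] [272.14 233.  ]
[520, -10, 0] [-28, 0, 60] [248.71 213.18]
```

```bash
cat >> h.py <<'E'
TR=np.array([546,-365,0.])
def tip(off,z,p,yaw,lean=30):   # TCP pose with lip at off along bin x from the tray centre
    M=Rz(yaw); p=np.radians(p); P=M@Ry(-p); lip=TR+[0,0,z]+M@np.array([off,0,0])
    R=side_rot(yaw,np.radians(lean)-p,-1); return tcp(lip+P@np.array([100,0,36]),R),R
YT=np.radians(14)
def st(n):
    o=bot.get_obs(); print(n,round(o["clock"],2),o["tcp_pos"],"F",o["force"],"w",round(o["width"],3),"g",round(o["grip_force"],1)); return o
E
python3 - <<'E'
from h import *
for a in ((-10,180,15),(-10,125,25),(5,106,40),(20,106,55),(25,106,75)):
    P,R=tip(*a,YT); print(a,P,bot.solve_ik(P,R))
c=np.array([524.5,-11.3,0]); R=side_rot(0,np.radians(30),-1); G=tcp(c+[5,0,56],R)
bot.move_straight(G-60*R[:,2],200); bot.move_straight(G,90); o=st("at")
hand.command_gripper(0,50); o=st("grip")
if o["width"]>.6:
    bot.move_straight(G+[0,0,20],60); st("lift20")
    bot.move_straight(G+[0,0,130],150); st("lift130")
    f=viewer.grab_frame("wrist"); cv2.imwrite("pics/g1.png",cv2.resize(f["frame"],(384,288))[:,:,::-1])
E
```

```text
(-10, 180, 15) [ 616.26 -347.48  222.5 ] [-0.57  0.7   0.85 -0.19  1.76  0.73]
(-10, 125, 25) [ 607.88 -349.57  181.16] [-0.64  0.6   1.1  -0.07  1.49  0.69]
(5, 106, 40) [ 605.9  -350.07  179.34] [-0.76  0.48  1.32  0.16  1.25  0.52]
(20, 106, 55) [ 600.16 -351.5   191.53] [-0.9   0.38  1.51  0.45  1.1   0.25]
(25, 106, 75) [ 574.53 -357.89  198.62] [-1.13  0.35  1.75  0.91  1.07 -0.27]
at 23.73 [520.83 -11.41  40.18] F [-0.36  0.2   0.33] w 0.995 g 0.0
grip 24.32 [520.15 -11.01  39.84] F [-0.61  1.23  1.46] w 0.671 g 50.0
lift20 24.81 [520.36 -11.4   59.87] F [-1.06  0.54 -7.38] w 0.676 g 50.0
lift130 25.69 [519.56 -11.19 168.78] F [-0.54 -0.17 -7.84] w 0.678 g 50.0
```

View pics/g1.png

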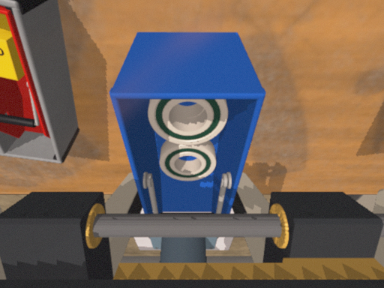

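The bin is held square and loaded, with the bail still folded. Now I'll carry it to the tray and tip it.

Run:
```python
from h import *
P,R=tip(-10,180,15,YT); bot.move_straight(P,170,R); st("over")
for a,v in (((-10,125,25),60),((5,106,40),40),((20,106,55),40),((25,106,66),25),((25,106,77),25)):
    P,R=tip(*a,YT); bot.move_straight(P,v,R); st(a)
bot.wait(1.0); st("w")
fs=[viewer.grab_frame(n)["frame"][:,:,::-1] for n in ("scene","top","wrist")]
out=np.zeros((600,800,3),np.uint8); out[:300,:400]=cv2.resize(fs[0],(400,300));out[:300,400:]=cv2.resize(fs[1],(400,300));out[300:,:400]=cv2.resize(fs[2],(400,300)); out[300:,400:]=cv2.resize(fs[0][110:230,240:400],(400,300))
cv2.imwrite("pics/t1.png",out)
```

```text
over 27.98 [ 616.34 -346.61  222.39] F [ 0.3  -0.01 -7.28] w 0.673 g 50.0
(-10, 125, 25) 28.82 [ 608.12 -349.55  181.67] F [ 0.67  0.41 -6.65] w 0.674 g 50.0
(5, 106, 40) 29.23 [ 605.11 -350.64  180.09] F [ 0.91 -0.25 -6.6 ] w 0.677 g 50.0
(20, 106, 55) 29.73 [ 600.99 -351.89  192.31] F [-0.7   0.22 -2.94] w 0.673 g 50.0
(25, 106, 66) 30.4 [ 589.39 -354.4   197.19] F [ 0.33  0.58 -3.15] w 0.676 g 50.0
(25, 106, 77) 31.26 [ 571.76 -358.8   199.06] F [-0.12  0.91 -3.3 ] w 0.677 g 50.0
w 32.26 [ 571.37 -358.68  198.71] F [-0.26 -0.03 -3.23] w 0.673 g 50.0
```

View pics/t1.png

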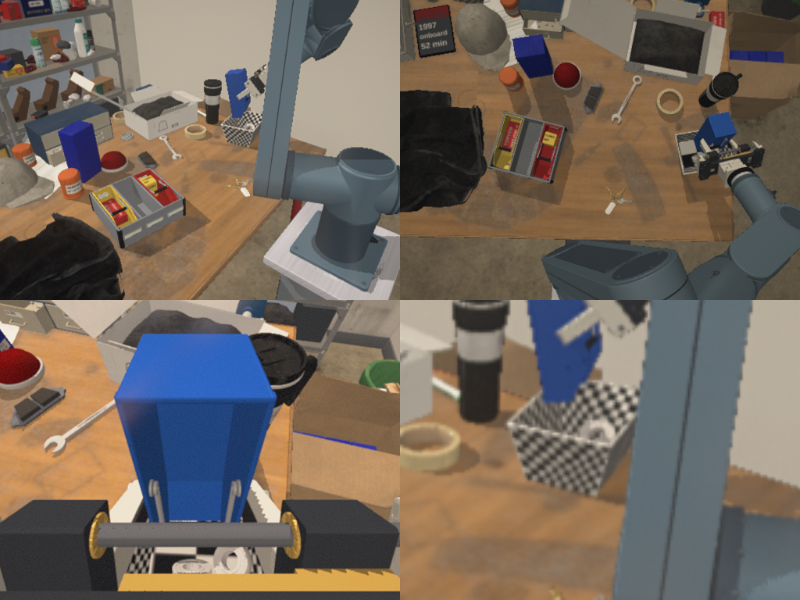

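The bin is empty: the load fell by 4 N, which matches three bearings, and they show in the tray. Now I'll return it to the bench.

Run:
```python
from h import *
P,R=tip(25,106,77,YT); bot.move_straight(P+[0,0,60],100)
P,R=tip(-10,200,20,YT); bot.move_straight(P,100,R); st("lev")
c=np.array([524.5,-11.3,0]); R=side_rot(0,np.radians(30),-1); G=tcp(c+[5,0,56],R)
bot.move_straight(G+[0,0,130],200,R); st("back")
bot.move_straight(G+[0,0,15],120); st("15")
for h in (6,3,1,0):
    bot.move_straight(G+[0,0,h],25); o=st(h)
    if o["force"][2]>3: break
hand.command_gripper(1.0,50); st("open")
p=bot.get_obs()["tcp_pos"]; bot.move_straight(p-110*R[:,2],150)
p=bot.get_obs()["tcp_pos"]; bot.move_pose([400,150,330],bar_rot(0)); st("clear")
fs=[viewer.grab_frame(n)["frame"][:,:,::-1] for n in ("scene","top")]
out=np.zeros((600,800,3),np.uint8); out[:300,:400]=cv2.resize(fs[0],(400,300));out[:300,400:]=cv2.resize(fs[1],(400,300));out[300:,:400]=cv2.resize(fs[1][140:240,330:450],(400,300)); out[300:,400:]=cv2.resize(fs[0][130:320,100:340],(400,300))
cv2.imwrite("pics/e1.png",out); cv2.imwrite("pics/e1top.png",fs[1])
```

```text
lev 34.38 [ 611.99 -348.62  249.04] F [-0.53 -0.62 -2.43] w 0.676 g 50.0
back 36.32 [520.4  -12.09 170.  ] F [ 0.07  0.28 -3.69] w 0.674 g 50.0
15 37.42 [520.68 -11.42  55.43] F [ 0.3  -0.2  -3.31] w 0.68 g 50.0
6 37.93 [519.99 -11.28  45.6 ] F [ 0.75  0.17 -2.65] w 0.674 g 50.0
3 38.2 [519.99 -11.25  42.55] F [ 0.4   0.53 -3.31] w 0.673 g 50.0
1 38.45 [519.99 -11.3   40.6 ] F [ 0.37  0.72 -2.59] w 0.669 g 50.0
0 38.7 [520.23 -11.32  39.87] F [ 0.36  0.28 -1.7 ] w 0.674 g 50.0
open 39.4 [520.08 -11.31  39.72] F [0.59 0.36 0.56] w 1.001 g 0.0
clear 41.48 [400.21 149.67 329.31] F [-0.35 -0.52 -0.44] w 1.0 g 0.0
```

View pics/e1.png

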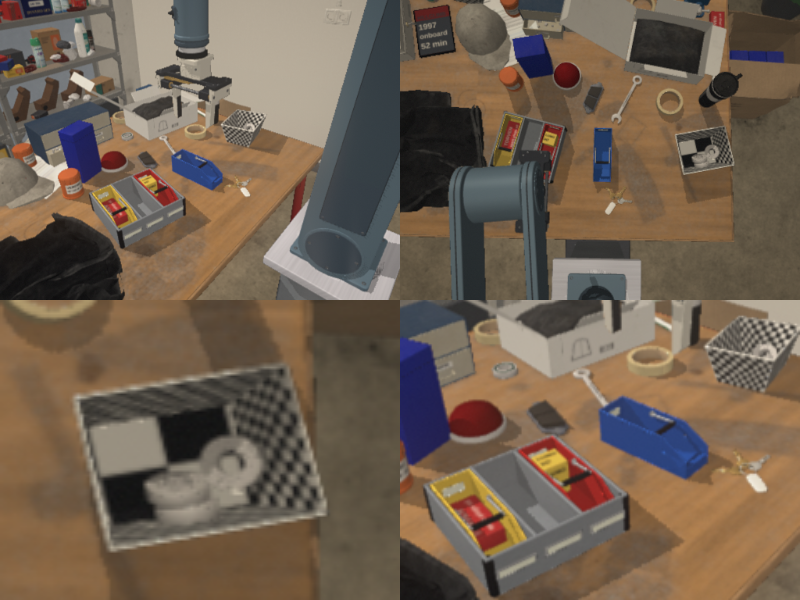

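The tray has not moved and holds the bearings: two stacked and one leaning. The empty blue bin stands upright, well clear of the frame.

```bash
python3 -c "
from workcell import bot, viewer, hand
print(bot.sign_off())"
```

```text
the job is handed in; nothing more can be done
None
```

I handed the job in at about 41 s on the robot's clock: all three bearings are in the chequered tray, which did not move, and the empty blue bin stands upright on the bench, clear of the frame and the other bins.

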